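# Unpin and open the blue sample case

### The job

Open the sample case with the blue lid: draw its red-headed retaining pin sideways out of the staple and leave the pin lying on the worktop, then lift the blue lid off by its handle and lay it gently on the worktop clear of the case, flat and right way up. Leave the case with the yellow lid where it is.

Things in the scene. Friction and masses are not known exactly. Their poses are not given: they have to be found in the camera images.
- blue_case: Grey case under the blue lid, 120 (x) x 100 (y) x 60 mm high, fixed to the worktop, two jars inside. Origin: centre of underside, z up. Steel staple (inverted U, 6 mm wire, legs 18 mm apart along x) at x = -76, y = 0 mm, top 86 mm up, stands through a slot in the lid: lift the lid 30 mm before moving it sideways. Worktop between the two cases, x 0.33 to 0.49 m, is clear for the lid.
- blue_lid: Loose blue lid, 162 x 104 x 6 mm, 0.2 kg, on the case. Origin: underside of plate, over the case's centre (60 mm up; 5 mm up when lying on the worktop, on its 5 mm skirt); axes as the case's. Plate x -100 (slotted front flange) to +62, y +-52 mm. Black bridge handle: bar 84 mm along x, 14 wide (y), 12 high, centre x -15, y 0, z +36 mm, 24 mm free below it; the lid balances there.
- pin: Pin of the blue case: red plastic head 12 (x) x 26 (y) x 24 (z) mm, origin at its centre; 8 mm square steel bar along +y to 97 mm from the origin. It lies on the lid's front flange, through the staple, parallel to the case's y; head at x -76, y -78, z +70 mm in the case's frame, just off the lid's right edge, its x faces free. Draws out along -y: out of the staple in 22 mm, off the lid in 75 mm.
- yellow_case: The other sample case, same shape and size, closed with a yellow lid and its own red-headed pin (one rigid piece); loose on the worktop, 1.5 kg, to be left alone. Origin: centre of its underside, axes as for the blue case. Fixed between the cases' two places is a blue hand press 0.46 m tall (x from 0.50 m back, y 0.11 to 0.27 m): carry the arm past in front of it.
There are look-alikes about, which are no part of the job. There is more than one size of the pin; the job needs the larger.

How it is judged (in metres and radians):
On the way, in this order (a step that is already met when the one before it is completed fails the run):
1. the pin is out of the staple while the lid still lies on the case (distance of pin from where it was at the start of the episode above 0.03 m and distance of blue_lid from where it was at the start of the episode below 0.015 m), for 0.1 s.
2. the blue lid is lifted off the case, above the staple (z of blue_lid in the frame of blue_case above 0.09 m), for 0.1 s.
At the end, for the whole second after the job is handed in: The blue lid lies at rest on the worktop, right way up and level within 0.15 rad, its origin under 18 mm high and more than 100 mm from the blue case's centre; the pin lies at rest on the worktop (head centre under 30 mm high), more than 70 mm from the case's centre, so not in the case (height (world z) of blue_lid between -0.01 and 0.018 m and angle between blue_lid's own z axis and vertical below 0.15 rad and horizontal distance between blue_lid and blue_case above 0.1 m and height (world z) of pin between -0.01 and 0.03 m and horizontal distance between pin and blue_case above 0.07 m and linear speed of each of blue_lid, pin below 0.02 m/s); the robot touches nothing.
It fails at once if the yellow case is moved by more than 20 mm (distance of yellow_case from where it was at the start of the episode above 0.02 m).
It fails at once if the blue lid is dropped on the worktop (faster than 0.7 m/s within 30 mm of it) (height (world z) of blue_lid below 0.03 m and linear speed of blue_lid above 0.7 m/s).
It also fails if it takes over 58 s, if anything falls off the work surface, if the arm or the gripper's body presses on something with over 40 N, if the wrist force passes 120 N, or if a joint passes its speed limit or range.

### The arm

A 6-joint arm with a two-finger parallel gripper is mounted at the origin on a cart in front of the work surface, level with it; the furniture and walls round the work are solid. World frame = base frame: x ahead of the robot, y to its left, z up, the work surface at z = 0. Lengths are in m, angles in degrees, forces in N, time in s.
With the tool pointing down it reaches from about 0.325 to 0.9 m from the base axis. Payload 6.1 kg.
Tool frame: the origin (TCP) lies at the very end of the fingers, on their centre line; the grasp point (between the pads) lies 19 mm behind it (arm.grasp_offset is the distance from the TCP to the grasp point, in m); z points along the fingers, y is the direction in which the jaws open and shut (so a half turn about z gives the same grasp; the last joint's range is limited). The gripper opens to 85 mm and grips with 20 to 120 N. Pads are 22 mm wide; open, the fingers measure 114 mm over their backs; the gripper's body (76 mm by 85 mm) begins 54 mm behind the grasp point. The pads swing forward as they close: fully open they stand 13 mm farther back than shut.
Start: joints at [65.713, 12.628, 87.462, -0, 79.91, -7.225], TCP at [0.183, 0.597, 0.231] pointing down, gripper open.
Joint ranges: [-170.65, 170.65], [-52.31, 119.04], [5.05, 147.46], [-71.25, 251.25], [11.57, 151.72], [-153.62, 153.62]. Speed limits (degrees/s): [147.25, 147.25, 172.46, 180, 180, 180].

### API

Orientations are given as a 3x3 rotation matrix whose columns are the frame's x, y, z axes.
In Python, from bench import telemetry, optics, arm gives the robot as it stands. The module is installed in compiled form; this text tells all that it offers.
- The arm moves only by the tool arm_command, never from a script. Its argument "steps" is a list of rows, each a list of 3 entries, a list of its own where there are three numbers: the turn, a rotation vector about the tool's x, y, z normalised to -1 to 1, where 1 is 5 degrees, then the shift along the tool's x, y, z normalised to -1 to 1, where 1 is 40 mm, then the gripper command: -1 is shut, 1 is fully open, values between are in proportion. In form: [[[wx, wy, wz], [x, y, z], fingers], ...]. A call has 1 to 10 rows; each row shifts and turns the commanded pose from where the row before left it, along the tool's axes as they then stand; what a row does not reach is not made up. A row lasts 1/12 s, in which the tool goes at most 41.7 mm and 7.16 degrees, less where a joint would pass 70% of its speed; a pose out of reach is approached as far as the arm can. A call with a number of a shift or a turn outside -1 to 1 is refused whole. A call with a gripper value outside its range is refused whole. The fingers move at their own pace and stop on an object; the grip force is fixed at half the most. Time passes only in rows, so rows that do not move let the fingers close. It gives the time, the measured TCP pose, the force and the opening at its end, in the units of the state.
- telemetry.state(): the state, without advancing time (a new reading comes with each control period).
- optics.snapshot(name): name is "side" or "top"; returns the picture (480x640x3 uint8, red, green, blue); there is no depth.
- optics.calibration(name): a dict with "fx", "fy", "cx", "cy" (pixels), "cam_to_world" (4x4, takes a point from camera to world coordinates). Camera axes: x right, y down, z forward; pixel columns grow to the right and rows downward; lengths in m; the calibration is good to about 2 mm. A picture is of the moment at which its call begins. calibration takes no time and is no camera call.
- arm.finish_job(): hands the job in, once; it reports no verdict.
The state is a dict: "time_s": time; "qpos": joint angles; "dq": joint speeds; "effort": joint torques, N m; "tcp_pos": TCP position; "ee_rot": TCP orientation; "wrist_force": force on the tool from outside, world axes, zero at the start; "torque": the same for the moment, N m; "opening": finger opening in m.
Only numpy, scipy, OpenCV 4.12 (cv2) and the standard library are available. Lean on these libraries where they do the work, as an engineer would, in place of code of your own. Each camera call takes 0.05 s, during which the arm holds its last target.

## Working session

There is one attempt and no reset: what is moved stays moved. The work goes in short steps, Python scripts to look and compute and a tool call to move; the robot and the scene stay as the last step left them, time stands still between calls to the robot, and variables do not carry over. Pictures are saved under pics/ and viewed, and the job is handed in when it is done.

Besides the shell and the picture viewer there is one more tool, called after "Emit:" in YAML: its name, and indented under it one key for each argument. arm_command: Moves the arm, as the interface text tells. Scaled input: -1 to 1 covers 40 mm each way for a shift and 5 degrees each way for a turn. Its arguments: {"type":"object","properties":{"steps":{"type":"array"}},"required":["steps"]}

```bash
mkdir -p pics
python3 - <<'E'
from bench import telemetry, optics, arm
import cv2, numpy as np
np.set_printoptions(precision=4,suppress=True)
for n in("side","top"):
    cv2.imwrite(f"pics/{n}0.png",optics.snapshot(n)[:,:,::-1]); c=optics.calibration(n)
    print(n,{k:np.array(v) for k,v in c.items()})
s=telemetry.state(); print(s); print(arm.grasp_offset)
E
```

```text
side {'fx': array(470.4801), 'fy': array(470.4801), 'cx': array(317.2389), 'cy': array(242.2601), 'cam_to_world': array([[ 0.7678, -0.5702,  0.2921,  0.1374],
       [-0.6407, -0.6775,  0.3613, -0.3134],
       [-0.0081, -0.4646, -0.8855,  0.9857],
       [ 0.    ,  0.    ,  0.    ,  1.    ]])}
top {'fx': array(534.4995), 'fy': array(534.4995), 'cx': array(322.8172), 'cy': array(238.7309), 'cam_to_world': array([[ 0.0879, -0.9759,  0.1998,  0.1785],
       [-0.9961, -0.0862,  0.0171,  0.0319],
       [ 0.0005, -0.2006, -0.9797,  1.5289],
       [ 0.    ,  0.    ,  0.    ,  1.    ]])}
{'time_s': 0.1, 'qpos': array([65.7128, 12.6718, 87.5194,  0.    , 79.9101, -7.2258]), 'dq': array([ 0.0893, -0.0702, -0.1576, -0.096 ,  0.0472,  0.08  ]), 'effort': array([  0.0015, -49.8247, -39.0547,  -0.0002,   0.0057,   0.    ]), 'tcp_pos': array([0.1832, 0.597 , 0.2303]), 'ee_rot': array([[-0.956 ,  0.2934, -0.0007],
       [ 0.2934,  0.956 , -0.0016],
       [ 0.0002, -0.0018, -1.    ]]), 'wrist_force': array([ 0.5299,  0.9612, -0.6114]), 'torque': array([-0.0257, -0.0052,  0.0234]), 'opening': 0.08550627531453615}
0.0187
```

View pics/side0.png

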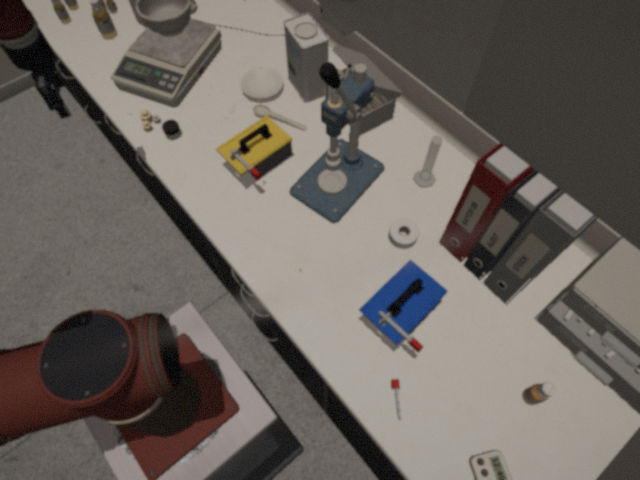

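View pics/top0.png

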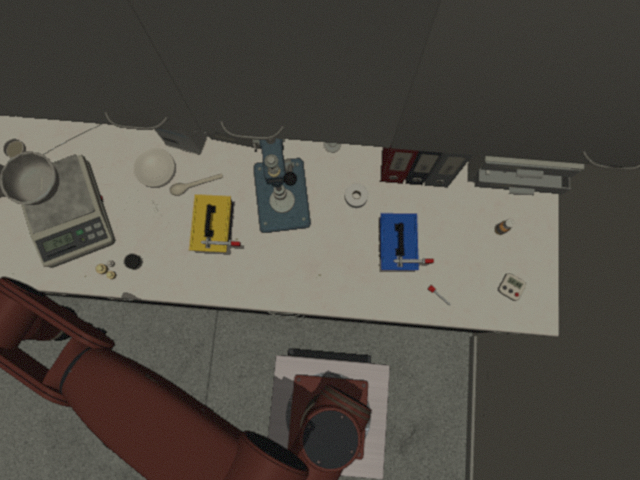

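The side view shows the blue-lidded case at about (405,300), with a red pin head at (416,345). In the top view the case is at (400,240) and the head at (430,262). There are three red heads in the top view:
- (430,262) is at the blue lid's staple.
- (235,244) is on the yellow case.
- (432,289) is a small pin loose on the worktop.

The first fits the description. I'll confirm it in a crop and measure.

```bash
cat > h.py <<'E'
import cv2, numpy as np
from bench import telemetry, optics, arm
np.set_printoptions(precision=4,suppress=True)
def ray(n,uv):
    c=optics.calibration(n); T=np.array(c["cam_to_world"])
    d=T[:3,:3]@np.array([(uv[0]-c["cx"])/c["fx"],(uv[1]-c["cy"])/c["fy"],1]); return T[:3,3],d/np.linalg.norm(d)
def plane(n,uv,z):
    o,d=ray(n,uv); return o+d*(z-o[2])/d[2]
def tri(a,b):
    o1,d1=ray("side",a);o2,d2=ray("top",b)
    k=np.linalg.lstsq(np.c_[d1,-d2],o2-o1,rcond=None)[0]
    p,q=o1+k[0]*d1,o2+k[1]*d2; return (p+q)/2,np.linalg.norm(p-q)
def proj(n,p):
    c=optics.calibration(n); T=np.linalg.inv(np.array(c["cam_to_world"])); q=T[:3,:3]@np.array(p)+T[:3,3]
    return np.array([c["fx"]*q[0]/q[2]+c["cx"],c["fy"]*q[1]/q[2]+c["cy"]])
def blobs(img,kind,box):
    hsv=cv2.cvtColor(img,cv2.COLOR_RGB2HSV);h,s,v=cv2.split(hsv)
    if kind=="red": m=((h<8)|(h>172))&(s>150)&(v>90)
    if kind=="blue": m=(h>108)&(h<125)&(s>170)&(v>60)
    m=m.astype(np.uint8); z=np.zeros_like(m); x0,y0,x1,y1=box; z[y0:y1,x0:x1]=m[y0:y1,x0:x1]
    n,l,st,ce=cv2.connectedComponentsWithStats(z)
    return [(st[i],ce[i],(l==i).astype(np.uint8)) for i in range(1,n) if st[i][4]>8]
E
python3 - <<'E'
from h import *
rgb={n:cv2.imread(f"pics/{n}0.png")[:,:,::-1].copy() for n in("side","top")}
box={"side":(340,240,470,440),"top":(360,190,470,310)}
R={}
for n in rgb:
    for k in("red","blue"):
        for st,ce,m in blobs(rgb[n],k,box[n]):
            print(n,k,st,ce)
            if k=="blue" and st[4]>500:
                c=cv2.findContours(m,cv2.RETR_EXTERNAL,cv2.CHAIN_APPROX_NONE)[0][0]
                r=cv2.minAreaRect(c); print(r); print(cv2.boxPoints(r)); 
                hull=cv2.convexHull(c); print("quad",cv2.approxPolyDP(hull,5,True).reshape(-1,2))
x0,y0,x1,y1=box["top"]; a=cv2.resize(rgb["top"][y0:y1,x0:x1],None,fx=5,fy=5,interpolation=cv2.INTER_CUBIC)
cv2.imwrite("pics/c_top.png",a[:,:,::-1])
x0,y0,x1,y1=345,250,460,365; a=cv2.resize(rgb["side"][y0:y1,x0:x1],None,fx=5,fy=5,interpolation=cv2.INTER_CUBIC)
cv2.imwrite("pics/c_side.png",a[:,:,::-1])
E
```

```text
side red [411 340  10  10  52] [415.9615 344.2308]
side red [392 380   6   8  42] [394.5 383.5]
side blue [ 362  269   83   74 2152] [404.5037 301.2677]
((404.00006103515625, 301.0000305175781), (49.497474670410156, 72.12489318847656), 45.0)
[[361.0001 309.    ]
 [412.0001 258.    ]
 [447.0001 293.    ]
 [396.0001 344.    ]]
quad [[418 269]
 [444 292]
 [396 342]
 [362 309]
 [394 278]]
top red [426 259   7   4  27] [428.8889 260.4444]
top red [429 286   6   6  23] [431.1304 288.5217]
top blue [381 215  36  54 818] [397.2347 238.7164]
((398.5, 241.5), (53.0, 35.0), 90.0)
[[381. 215.]
 [416. 215.]
 [416. 268.]
 [381. 268.]]
quad [[414 215]
 [416 256]
 [401 268]
 [382 267]
 [382 217]]
top blue [403 264   8   5  18] [406.4444 266.6667]
top blue [411 264   7   2   9] [414.1111 264.3333]
```

View pics/c_top.png

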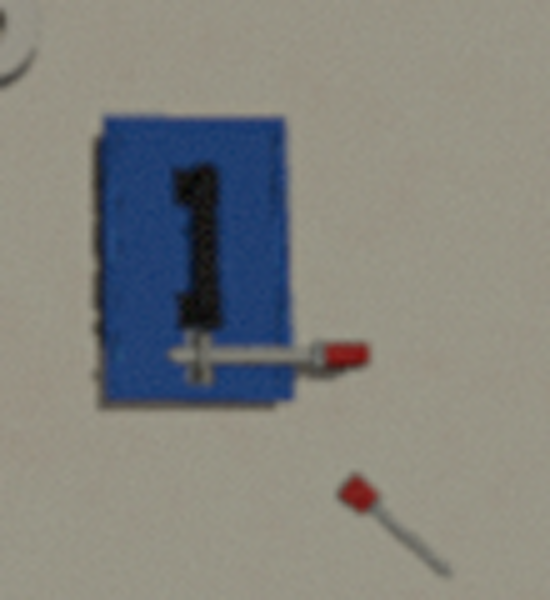

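View pics/c_side.png

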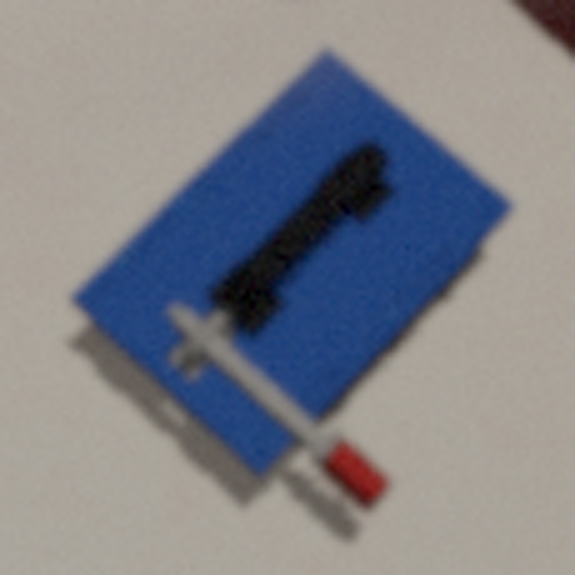

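The crops confirm it. The head at top (429,261) / side (416,345) carries the steel bar through the staple on the blue lid's front flange. The loose pin at (432,289) is smaller. Next I'll fit the case pose from the lid corners and the pin.

Run:
```python
from h import *
T=[(380.6,213.4),(417,213.4),(418.6,270),(380.2,270.2)];S=[(410.4,259.8),(447.2,291.4),(397.4,344.5),(360.4,309.6)]
L=[]
for a,b in zip(S,T):
    p,e=tri(a,b); print("corner",p,e, plane("side",a,.066),plane("top",b,.066)); L.append((plane("side",a,.066)+plane("top",b,.066))/2)
L=np.array(L)
print("sizes",[np.linalg.norm(L[i]-L[(i+1)%4]) for i in range(4)])
M=np.array([[62,52],[62,-52],[-100,-52],[-100,52]])/1000
# rigid fit
mc=M.mean(0);lc=L[:,:2].mean(0);U,s,V=np.linalg.svd((M-mc).T@(L[:,:2]-lc));R=(U@V).T
t=lc-R@mc;print("case",t,"yaw",np.degrees(np.arctan2(R[1,0],R[0,0])),"res",(M@R.T+t-L[:,:2])*1000)
hd=tri((416.3,344.6),(429.4,261));print("head",hd, plane("side",(416.3,344.6),.075),plane("top",(429.4,261),.075))
print("pred head",R@[-.076,-.078]+t,"handle",R@[-.015,0]+t)
e=tri((379.8,312),(394,261));print("barend",e,"pred",R@[-.076,.019]+t)
# handle bar center: top crop (203,245), side crop(308,232)
a=(345+308/5-.4,250+232/5-.4);b=(360+203/5-.4,190+247/5-.4)
print("handle",tri(a,b),plane("side",a,.1),plane("top",b,.1))
s=telemetry.state();print(s["time_s"])
```

```text
corner [ 0.5658 -0.0997  0.0655] 0.003908004694269546 [ 0.5674 -0.1007  0.066 ] [ 0.564  -0.0986  0.066 ]
corner [ 0.5738 -0.2014  0.0655] 0.0014327997276110114 [ 0.5742 -0.2018  0.066 ] [ 0.573  -0.2009  0.066 ]
corner [ 0.4143 -0.2148  0.0652] 0.0037796431905184487 [ 0.4158 -0.2157  0.066 ] [ 0.4124 -0.2137  0.066 ]
corner [ 0.4081 -0.111   0.0546] 0.00817091561809871 [ 0.4086 -0.115   0.066 ] [ 0.4026 -0.1082  0.066 ]
sizes [np.float64(0.10203567448371319), np.float64(0.1600314438850155), np.float64(0.10351488016066523), np.float64(0.16056322128157957)]
case [ 0.5087 -0.1553] yaw 4.547728992444252 res [[ 0.671   1.0604]
 [ 1.0246 -0.8822]
 [-0.9945 -0.3444]
 [-0.7011  0.1662]]
head (array([ 0.4388, -0.2404,  0.0792]), np.float64(0.0022256688163483965)) [ 0.4413 -0.2406  0.075 ] [ 0.4386 -0.2406  0.075 ]
pred head [ 0.4391 -0.2391] handle [ 0.4937 -0.1565]
barend (array([ 0.4321, -0.1446,  0.0715]), np.float64(0.003316963499957627)) pred [ 0.4314 -0.1424]
handle (array([ 0.4928, -0.1565,  0.084 ]), np.float64(0.003324718207417406)) [ 0.488 -0.16   0.1  ] [ 0.4879 -0.1536  0.1   ]
0.1
```

The pose agrees with the sizes given (plate 160–161 × 102–104 mm, corners within about 1 mm). The case is at (0.509,-0.155), yaw 4.5°, and the head is at (0.439,-0.240). Next I'll check the surroundings and write a row planner.

```bash
cat >> h.py <<'E'
def plan(x,y,z,yaw,n):
    """offset in tool axes (per row, units) assuming current measured pose; yaw=world yaw of tool y"""
    s=telemetry.state();R=np.array(s["ee_rot"]);p=np.array(s["tcp_pos"])
    c,si=np.cos(np.radians(yaw)),np.sin(np.radians(yaw))
    Rt=np.array([[-si,c,0],[c,si,0],[0,0,-1.]])
    from scipy.spatial.transform import Rotation as Ro
    w=Ro.from_matrix(R.T@Rt).as_rotvec(degrees=True)
    d=np.array([x,y,z])-p
    print("t",s["time_s"],"pos",p,"yawY",np.degrees(np.arctan2(R[1,1],R[0,1])),"F",s["wrist_force"],"open",s["opening"],"q",s["qpos"])
    for i in range(n):
        Ri=R@Ro.from_rotvec(w*i/n,degrees=True).as_matrix()
        print([list(np.round(w/n/5,3)),list(np.round(Ri.T@d/n/.04,3))])
E
python3 - <<'E'
from h import *
for nm,n,uv in [("smallpin","top",(432,289)),("smalltip","top",(449,304)),("edge@319","top",(319,315)),("edge400","top",(400,322)),("speck","top",(319,275)),("speckS","side",(299,269)),("tape near","top",(356,208)),("press FL","top",(262,231)),("pressFR","top",(309,227)),("timer","top",(500,292))]:
    print(nm,plane(n,uv,0))
print("yellow head",plane("top",(236,244),.07),plane("top",(241,244),.07)); print("yellow lid",[plane("top",u,.066) for u in((194,196),(231,196),(230,252),(191,251))])
plan(.33,.22,.22,50,10)
E
```

```text
smallpin [ 0.3715 -0.2659  0.    ]
smalltip [ 0.333  -0.3162  0.    ]
edge@319 [0.2695 0.05   0.    ]
edge400 [ 0.2701 -0.1801  0.    ]
speck [0.3833 0.0602 0.    ]
speckS [0.386  0.0625 0.    ]
tape near [ 0.5914 -0.0309  0.    ]
press FL [0.4978 0.238  0.    ]
pressFR [0.5218 0.102  0.    ]
timer [ 0.38   -0.4602  0.    ]
yellow head [0.44   0.2965 0.07  ] [0.4412 0.2826 0.07  ]
yellow lid [array([0.5682, 0.4327, 0.066 ]), array([0.5774, 0.3281, 0.066 ]), array([0.4168, 0.3111, 0.066 ]), array([0.41  , 0.4194, 0.066 ])]
t 0.1 pos [0.1832 0.597  0.2303] yawY 72.93859219602359 F [ 0.5299  0.9612 -0.6114] open 0.08550627531453615 q [65.7128 12.6718 87.5194  0.     79.9101 -7.2258]
[[np.float64(-0.002), np.float64(0.0), np.float64(0.459)], [np.float64(-0.627), np.float64(-0.793), np.float64(0.027)]]
[[np.float64(-0.002), np.float64(0.0), np.float64(0.459)], [np.float64(-0.659), np.float64(-0.767), np.float64(0.027)]]
[[np.float64(-0.002), np.float64(0.0), np.float64(0.459)], [np.float64(-0.689), np.float64(-0.741), np.float64(0.027)]]
[[np.float64(-0.002), np.float64(0.0), np.float64(0.459)], [np.float64(-0.718), np.float64(-0.712), np.float64(0.027)]]
[[np.float64(-0.002), np.float64(0.0), np.float64(0.459)], [np.float64(-0.746), np.float64(-0.683), np.float64(0.026)]]
[[np.float64(-0.002), np.float64(0.0), np.float64(0.459)], [np.float64(-0.773), np.float64(-0.653), np.float64(0.026)]]
[[np.float64(-0.002), np.float64(0.0), np.float64(0.459)], [np.float64(-0.798), np.float64(-0.621), np.float64(0.026)]]
[[np.float64(-0.002), np.float64(0.0), np.float64(0.459)], [np.float64(-0.822), np.float64(-0.589), np.float64(0.026)]]
[[np.float64(-0.002), np.float64(0.0), np.float64(0.459)], [np.float64(-0.845), np.float64(-0.555), np.float64(0.026)]]
[[np.float64(-0.002), np.float64(0.0), np.float64(0.459)], [np.float64(-0.867), np.float64(-0.521), np.float64(0.026)]]
```

Emit:
arm_command:
  steps:
    - [[0,0,0.46],[-0.63,-0.79,0],1]
    - [[0,0,0.46],[-0.66,-0.77,0],1]
    - [[0,0,0.46],[-0.69,-0.74,0],1]
    - [[0,0,0.46],[-0.72,-0.71,0],1]
    - [[0,0,0.46],[-0.75,-0.68,0],1]
    - [[0,0,0.46],[-0.77,-0.65,0],1]
    - [[0,0,0.46],[-0.8,-0.62,0],1]
    - [[0,0,0.46],[-0.82,-0.59,0],1]
    - [[0,0,0.46],[-0.85,-0.56,0],1]
    - [[0,0,0.46],[-0.87,-0.52,0],1]

```text
time_s: 0.93
tcp_pos: [0.3306, 0.2185, 0.2311]
ee_rot: [[-0.764, 0.645, 0.0], [0.645, 0.764, -0.0], [-0.0, 0.0, -1.0]]
wrist_force: [0.5, -0.1, -0.3]
opening: 0.0852
```

```bash
python3 -c "
from h import *
plan(.38,-.08,.2,25,9)"
```

```text
t 0.9333 pos [0.3306 0.2185 0.2311] yawY 49.859563781414266 F [ 0.4611 -0.1306 -0.3157] open 0.08523270016551686 q [ 22.0335 -20.7798 119.0828  -0.0039  81.6896 -27.8255]
[[np.float64(0.0), np.float64(0.0), np.float64(0.552)], [np.float64(-0.64), np.float64(-0.545), np.float64(0.086)]]
[[np.float64(0.0), np.float64(0.0), np.float64(0.552)], [np.float64(-0.665), np.float64(-0.514), np.float64(0.086)]]
[[np.float64(0.0), np.float64(0.0), np.float64(0.552)], [np.float64(-0.689), np.float64(-0.481), np.float64(0.086)]]
[[np.float64(0.0), np.float64(0.0), np.float64(0.552)], [np.float64(-0.712), np.float64(-0.448), np.float64(0.086)]]
[[np.float64(0.0), np.float64(0.0), np.float64(0.552)], [np.float64(-0.732), np.float64(-0.413), np.float64(0.086)]]
[[np.float64(0.0), np.float64(0.0), np.float64(0.552)], [np.float64(-0.751), np.float64(-0.377), np.float64(0.086)]]
[[np.float64(0.0), np.float64(0.0), np.float64(0.552)], [np.float64(-0.769), np.float64(-0.34), np.float64(0.086)]]
[[np.float64(0.0), np.float64(0.0), np.float64(0.552)], [np.float64(-0.784), np.float64(-0.303), np.float64(0.086)]]
[[np.float64(0.0), np.float64(0.0), np.float64(0.552)], [np.float64(-0.798), np.float64(-0.265), np.float64(0.086)]]
```

Tracking is exact.

Emit:
arm_command:
  steps:
    - [[0,0,0.55],[-0.64,-0.55,0.09],1]
    - [[0,0,0.55],[-0.67,-0.51,0.09],1]
    - [[0,0,0.55],[-0.69,-0.48,0.09],1]
    - [[0,0,0.55],[-0.71,-0.45,0.09],1]
    - [[0,0,0.55],[-0.73,-0.41,0.09],1]
    - [[0,0,0.55],[-0.75,-0.38,0.09],1]
    - [[0,0,0.55],[-0.77,-0.34,0.09],1]
    - [[0,0,0.55],[-0.78,-0.3,0.09],1]
    - [[0,0,0.55],[-0.8,-0.27,0.09],1]

```text
time_s: 1.68
tcp_pos: [0.3804, -0.0798, 0.1986]
ee_rot: [[-0.423, 0.906, 0.0], [0.906, 0.423, 0.0], [-0.0, 0.0, -1.0]]
wrist_force: [0.8, 0.3, 0.8]
opening: 0.0852
```

```bash
python3 -c "
from h import *
plan(.4395,-.242,.14,4.5,6)"
```

```text
t 1.6833 pos [ 0.3804 -0.0798  0.1986] yawY 25.03267293429207 F [0.8324 0.2898 0.7963] open 0.08524680838642966 q [-23.5217 -20.5768 122.4476   0.0091  78.1183 -48.5562]
[[np.float64(0.0), np.float64(-0.0), np.float64(0.684)], [np.float64(-0.717), np.float64(-0.063), np.float64(0.244)]]
[[np.float64(0.0), np.float64(-0.0), np.float64(0.684)], [np.float64(-0.719), np.float64(-0.02), np.float64(0.244)]]
[[np.float64(0.0), np.float64(-0.0), np.float64(0.684)], [np.float64(-0.719), np.float64(0.023), np.float64(0.244)]]
[[np.float64(0.0), np.float64(-0.0), np.float64(0.684)], [np.float64(-0.716), np.float64(0.066), np.float64(0.244)]]
[[np.float64(0.0), np.float64(-0.0), np.float64(0.684)], [np.float64(-0.711), np.float64(0.109), np.float64(0.244)]]
[[np.float64(0.0), np.float64(-0.0), np.float64(0.684)], [np.float64(-0.703), np.float64(0.151), np.float64(0.244)]]
```

Emit:
arm_command:
  steps:
    - [[0,0,0.68],[-0.72,-0.06,0.24],1]
    - [[0,0,0.68],[-0.72,-0.02,0.24],1]
    - [[0,0,0.68],[-0.72,0.02,0.24],1]
    - [[0,0,0.68],[-0.72,0.07,0.24],1]
    - [[0,0,0.68],[-0.71,0.11,0.24],1]
    - [[0,0,0.68],[-0.7,0.15,0.24],1]
    - [[0,0,0],[0,0,0],1]
    - [[0,0,0],[0,0,0],0]

```text
time_s: 2.35
tcp_pos: [0.4399, -0.2407, 0.1399]
ee_rot: [[-0.082, 0.997, -0.003], [0.997, 0.082, 0.002], [0.002, -0.002, -1.0]]
wrist_force: [-0.3, 1.0, 0.2]
opening: 0.0752
```

Run:
```python
from h import *
plan(.4395,-.242,.060,4.5,4)
for n,(u,v) in (("side",(416,345)),("top",(430,261))):
    im=optics.snapshot(n); c=im[max(0,v-80):v+70,u-90:u+90]; cv2.imwrite(f"pics/{n}1.png",cv2.resize(c,None,fx=3,fy=3,interpolation=cv2.INTER_CUBIC)[:,:,::-1])
a=cv2.imread("pics/side1.png");b=cv2.imread("pics/top1.png")
cv2.imwrite("pics/pair1.png",cv2.resize(np.hstack([a,b]),(800,333)))
```

```text
t 2.35 pos [ 0.4399 -0.2407  0.1399] yawY 4.701279759140609 F [-0.3066  1.0091  0.2358] open 0.07523760437525151 q [-37.7064   0.7819 110.6495   0.0034  68.7544 -42.4088]
[[np.float64(-0.007), np.float64(-0.006), np.float64(0.01)], [np.float64(-0.009), np.float64(-0.002), np.float64(0.499)]]
[[np.float64(-0.007), np.float64(-0.006), np.float64(0.01)], [np.float64(-0.009), np.float64(-0.002), np.float64(0.499)]]
[[np.float64(-0.007), np.float64(-0.006), np.float64(0.01)], [np.float64(-0.009), np.float64(-0.002), np.float64(0.499)]]
[[np.float64(-0.007), np.float64(-0.006), np.float64(0.01)], [np.float64(-0.008), np.float64(-0.003), np.float64(0.499)]]
```

View pics/pair1.png

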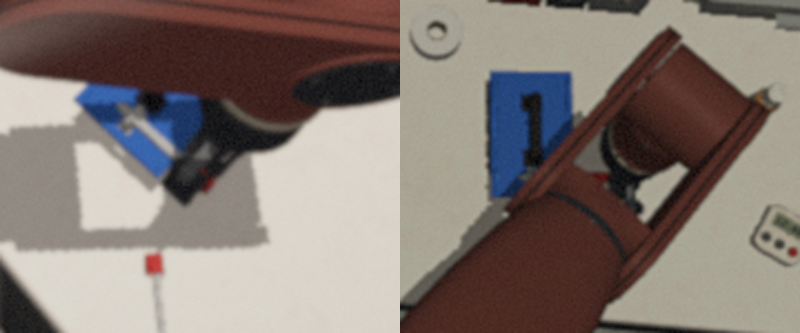

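The pair shows the gripper above the lid's right edge. The red head (209,183 in the left half) lies between the fingers. Now I'll descend.

Emit:
arm_command:
  steps:
    - [[0,0,0],[-0.01,0,0.5],0]
    - [[0,0,0],[-0.01,0,0.5],0]
    - [[0,0,0],[-0.01,0,0.5],0]
    - [[0,0,0],[0,0,0.5],0]
    - [[0,0,0],[0,0,0],0]

```text
time_s: 2.87
tcp_pos: [0.4383, -0.2385, 0.0582]
ee_rot: [[-0.085, 0.996, -0.005], [0.996, 0.085, 0.004], [0.004, -0.004, -1.0]]
wrist_force: [-0.3, 1.0, -0.7]
opening: 0.0428
```

Emit:
arm_command:
  steps:
    - [[0,0,0],[0,0,0],-1]
    - [[0,0,0],[0,0,0],-1]
    - [[0,0,0],[0,0,0],-1]
    - [[0,0,0],[0,0,0],-1]
    - [[0,0,0],[0,0,0],-1]
    - [[0,0,0],[0,0,0],-1]
    - [[0,0,0],[0,0,0],-1]

```text
time_s: 3.45
tcp_pos: [0.4417, -0.2419, 0.0626]
ee_rot: [[-0.083, 0.997, 0.002], [0.997, 0.083, -0.001], [-0.001, 0.002, -1.0]]
wrist_force: [0.8, 1.7, 4.6]
opening: 0.011
```

It stopped at 11 mm on the 12 mm head. I'll pull along −y (tool −x).

Emit:
arm_command:
  steps:
    - [[0,0,0],[-0.2,0,0],-1]
    - [[0,0,0],[-0.2,0,0],-1]
    - [[0,0,0],[-0.25,0,0],-1]
    - [[0,0,0],[-0.25,0,0],-1]

```text
time_s: 3.78
tcp_pos: [0.4441, -0.2775, 0.0619]
ee_rot: [[-0.084, 0.996, 0.0], [0.996, 0.084, 0.0], [0.0, 0.001, -1.0]]
wrist_force: [0.6, 2.1, 4.7]
opening: 0.0104
```

Emit:
arm_command:
  steps:
    - [[0,0,0],[-0.3,0,0],-1]
    - [[0,0,0],[-0.3,0,0],-1]
    - [[0,0,0],[-0.3,0,0],-1]
    - [[0,0,0],[-0.3,0,0],-1]
    - [[0,0,0],[-0.3,0,0],-1]
    - [[0,0,0],[-0.3,0,0],-1]
    - [[0,0,0],[-0.3,0,0],-1]
    - [[0,0,0],[-0.3,0,0],-1]
    - [[0,0,0],[0,0,0],-1]

```text
time_s: 4.53
tcp_pos: [0.452, -0.3758, 0.0616]
ee_rot: [[-0.082, 0.997, 0.001], [0.997, 0.082, -0.002], [-0.002, 0.001, -1.0]]
wrist_force: [-0.8, -0.6, 0.1]
opening: 0.0105
```

Run:
```python
from h import *
a=optics.snapshot("side")[230:460,330:560];b=optics.snapshot("top")[180:410,340:570]
cv2.imwrite("pics/pair2.png",cv2.resize(np.hstack([a,b]),(800,400),interpolation=cv2.INTER_CUBIC)[:,:,::-1])
s=telemetry.state();print(s["tcp_pos"],s["ee_rot"],s["opening"],s["wrist_force"])
```

```text
[ 0.4516 -0.3734  0.0611] [[-0.0826  0.9966 -0.0002]
 [ 0.9966  0.0826  0.0004]
 [ 0.0004 -0.0002 -1.    ]] 0.010192432671897464 [ 0.2393 -0.2799  0.1403]
```

View pics/pair2.png

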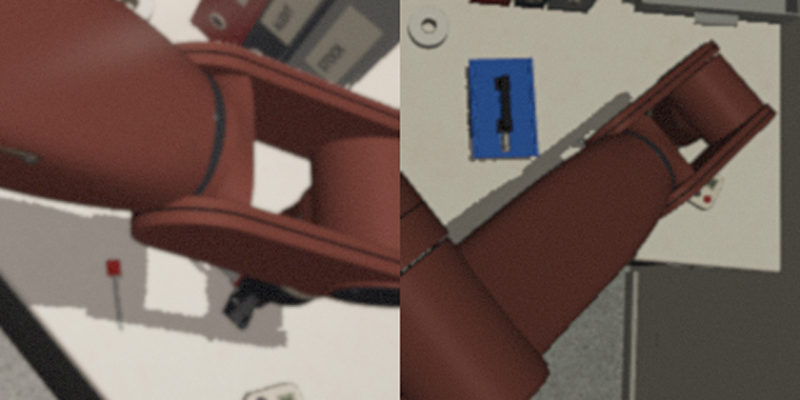

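The pin is off the lid: the staple stands empty at (505,140), and the red head is still in the jaws at (240,282). I'll lower it, release, and rise.

Emit:
arm_command:
  steps:
    - [[0,0,0],[0,0,0.4],-1]
    - [[0,0,0],[0,0,0.4],-1]
    - [[0,0,0],[0,0,0.3],-1]
    - [[0,0,0],[0,0,0.15],-1]
    - [[0,0,0],[0,0,0.07],-1]
    - [[0,0,0],[0,0,0],-1]
    - [[0,0,0],[0,0,0],-1]

```text
time_s: 5.22
tcp_pos: [0.4521, -0.3731, 0.009]
ee_rot: [[-0.084, 0.996, 0.0], [0.996, 0.084, -0.0], [-0.0, 0.0, -1.0]]
wrist_force: [-0.7, -1.0, -0.7]
opening: 0.0104
```

Emit:
arm_command:
  steps:
    - [[0,0,0],[0,0,0],-0.4]
    - [[0,0,0],[0,0,0],-0.4]
    - [[0,0,0],[0,0,0],-0.2]
    - [[0,0,0],[0,0,0],-0.1]
    - [[0,0,0],[0,0,0],-0.1]

```text
time_s: 5.63
tcp_pos: [0.4519, -0.3731, 0.0088]
ee_rot: [[-0.083, 0.997, 0.0], [0.997, 0.083, -0.0], [-0.0, 0.0, -1.0]]
wrist_force: [-0.0, -0.8, -0.1]
opening: 0.0382
```

Emit:
arm_command:
  steps:
    - [[0,0,0],[0,0,-0.3],-0.1]
    - [[0,0,0],[0,0,-0.8],-0.1]
    - [[0,0,0],[0,0,-1],1]
    - [[0,0,0],[0,0,-1],1]
    - [[0,0,0],[0,0,-1],1]
    - [[0,0,0],[0,0,0],1]

```text
time_s: 6.13
tcp_pos: [0.4556, -0.377, 0.1838]
ee_rot: [[-0.084, 0.996, 0.011], [0.996, 0.084, -0.012], [-0.013, 0.01, -1.0]]
wrist_force: [1.4, -1.0, 1.5]
opening: 0.0839
```

Run:
```python
from h import *
plan(.493,-.157,.17,-85.5,19)
```

```text
t 6.1333 pos [ 0.4556 -0.377   0.1838] yawY 4.803194563806922 F [ 1.3508 -0.9619  1.481 ] open 0.08388860875307043 q [-47.2427   9.4857  96.2952   0.0016  73.2834 -52.0427]
[[np.float64(0.011), np.float64(0.001), np.float64(0.95)], [np.float64(0.285), np.float64(0.073), np.float64(0.015)]]
[[np.float64(0.011), np.float64(0.001), np.float64(0.95)], [np.float64(0.29), np.float64(0.049), np.float64(0.015)]]
[[np.float64(0.011), np.float64(0.001), np.float64(0.95)], [np.float64(0.293), np.float64(0.025), np.float64(0.015)]]
[[np.float64(0.011), np.float64(0.001), np.float64(0.95)], [np.float64(0.294), np.float64(0.001), np.float64(0.015)]]
[[np.float64(0.011), np.float64(0.001), np.float64(0.95)], [np.float64(0.293), np.float64(-0.024), np.float64(0.015)]]
[[np.float64(0.011), np.float64(0.001), np.float64(0.95)], [np.float64(0.29), np.float64(-0.048), np.float64(0.015)]]
[[np.float64(0.011), np.float64(0.001), np.float64(0.95)], [np.float64(0.285), np.float64(-0.072), np.float64(0.015)]]
[[np.float64(0.011), np.float64(0.001), np.float64(0.95)], [np.float64(0.278), np.float64(-0.095), n
[... 623 characters left out ...]
4(0.011), np.float64(0.001), np.float64(0.95)], [np.float64(0.199), np.float64(-0.216), np.float64(0.017)]]
[[np.float64(0.011), np.float64(0.001), np.float64(0.95)], [np.float64(0.18), np.float64(-0.232), np.float64(0.017)]]
[[np.float64(0.011), np.float64(0.001), np.float64(0.95)], [np.float64(0.161), np.float64(-0.246), np.float64(0.017)]]
[[np.float64(0.011), np.float64(0.001), np.float64(0.95)], [np.float64(0.14), np.float64(-0.258), np.float64(0.017)]]
[[np.float64(0.011), np.float64(0.001), np.float64(0.95)], [np.float64(0.118), np.float64(-0.269), np.float64(0.018)]]
[[np.float64(0.011), np.float64(0.001), np.float64(0.95)], [np.float64(0.095), np.float64(-0.278), np.float64(0.018)]]
```

Emit:
arm_command:
  steps:
    - [[0,0,0.95],[0.28,0.07,0],1]
    - [[0,0,0.95],[0.29,0.05,0],1]
    - [[0,0,0.95],[0.29,0.02,0],1]
    - [[0,0,0.95],[0.29,0,0],1]
    - [[0,0,0.95],[0.29,-0.02,0],1]
    - [[0,0,0.95],[0.29,-0.05,0],1]
    - [[0,0,0.95],[0.28,-0.07,0],1]
    - [[0,0,0.95],[0.28,-0.09,0],1]
    - [[0,0,0.95],[0.27,-0.12,0],1]
    - [[0,0,0.95],[0.26,-0.14,0],1]

```text
time_s: 6.97
tcp_pos: [0.4713, -0.2572, 0.1733]
ee_rot: [[0.681, 0.732, 0.001], [0.732, -0.681, -0.0], [0.0, 0.001, -1.0]]
wrist_force: [0.7, 0.5, 0.3]
opening: 0.085
```

Run:
```python
from h import *
a=optics.snapshot("side");b=optics.snapshot("top")
cv2.imwrite("pics/side3.png",a[:,:,::-1]);cv2.imwrite("pics/top3.png",b[:,:,::-1])
a=a[230:460,330:560];b=b[180:410,340:570]
cv2.imwrite("pics/pair3.png",cv2.resize(np.hstack([a,b]),(800,400),interpolation=cv2.INTER_CUBIC)[:,:,::-1])
plan(.493,-.157,.17,-85.5,9)
```

```text
t 7.0667 pos [ 0.4715 -0.2564  0.1731] yawY -42.66610795487334 F [-0.4895 -1.3171 -0.2683] open 0.08566313144240699 q [-36.9783   3.3838 104.1499   0.0248  72.4464   5.6804]
[[np.float64(0.0), np.float64(-0.001), np.float64(0.952)], [np.float64(0.244), np.float64(-0.143), np.float64(0.009)]]
[[np.float64(0.0), np.float64(-0.001), np.float64(0.952)], [np.float64(0.231), np.float64(-0.163), np.float64(0.009)]]
[[np.float64(0.0), np.float64(-0.001), np.float64(0.952)], [np.float64(0.217), np.float64(-0.182), np.float64(0.009)]]
[[np.float64(0.0), np.float64(-0.001), np.float64(0.952)], [np.float64(0.201), np.float64(-0.199), np.float64(0.009)]]
[[np.float64(0.0), np.float64(-0.001), np.float64(0.952)], [np.float64(0.184), np.float64(-0.215), np.float64(0.009)]]
[[np.float64(0.0), np.float64(-0.001), np.float64(0.952)], [np.float64(0.165), np.float64(-0.229), np.float64(0.009)]]
[[np.float64(0.0), np.float64(-0.001), np.float64(0.952)], [np.float64(0.146), np.float64(-0.242), np.float64(0.009)]]
[[np.float64(0.0), np.float64(-0.001), np.float64(0.952)], [np.float64(0.125), np.float64(-0.253), np.float64(0.009)]]
[[np.float64(0.0), np.float64(-0.001), np.float64(0.952)], [np.float64(0.103), np.float64(-0.263), np.float64(0.009)]]
```

View pics/pair3.png

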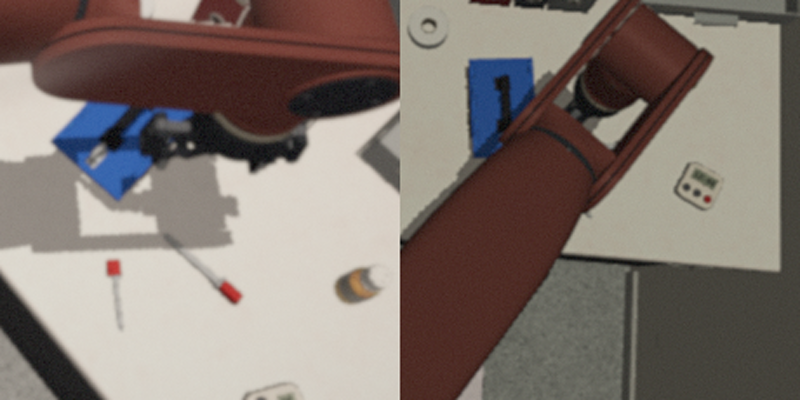

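The pin is lying on the worktop, with its head at (231,292) in the left half. The lid's front corners are where they were and the staple is empty. I'll move over the handle.

Emit:
arm_command:
  steps:
    - [[0,0,0.95],[0.24,-0.14,0],1]
    - [[0,0,0.95],[0.23,-0.16,0],1]
    - [[0,0,0.95],[0.22,-0.18,0],1]
    - [[0,0,0.95],[0.2,-0.2,0],1]
    - [[0,0,0.95],[0.18,-0.21,0],1]
    - [[0,0,0.95],[0.16,-0.23,0],1]
    - [[0,0,0.95],[0.15,-0.24,0],1]
    - [[0,0,0.95],[0.12,-0.25,0],1]
    - [[0,0,0.95],[0.1,-0.26,0],1]
    - [[0,0,0],[0,0,0],1]

```text
time_s: 7.9
tcp_pos: [0.4929, -0.1584, 0.1729]
ee_rot: [[0.997, 0.08, 0.001], [0.08, -0.997, 0.0], [0.001, -0.0, -1.0]]
wrist_force: [0.5, -0.0, 0.1]
opening: 0.0853
```

Run:
```python
from h import *
a=optics.snapshot("side")[230:380,330:480];b=optics.snapshot("top")[180:330,340:490]
cv2.imwrite("pics/pair4.png",cv2.resize(np.hstack([a,b]),(800,400),interpolation=cv2.INTER_CUBIC)[:,:,::-1])
plan(.493,-.157,.077,-85.5,4)
```

```text
t 8.0 pos [ 0.4927 -0.1597  0.1729] yawY -85.17971487848081 F [ 0.7138 -0.9088  0.4498] open 0.0856148813661266 q [-26.6722   0.7864 106.8488  -0.0296  72.3218  58.5164]
[[np.float64(0.002), np.float64(-0.001), np.float64(0.016)], [np.float64(0.003), np.float64(-0.017), np.float64(0.599)]]
[[np.float64(0.002), np.float64(-0.001), np.float64(0.016)], [np.float64(0.003), np.float64(-0.017), np.float64(0.599)]]
[[np.float64(0.002), np.float64(-0.001), np.float64(0.016)], [np.float64(0.003), np.float64(-0.017), np.float64(0.599)]]
[[np.float64(0.002), np.float64(-0.001), np.float64(0.016)], [np.float64(0.003), np.float64(-0.017), np.float64(0.599)]]
```

View pics/pair4.png

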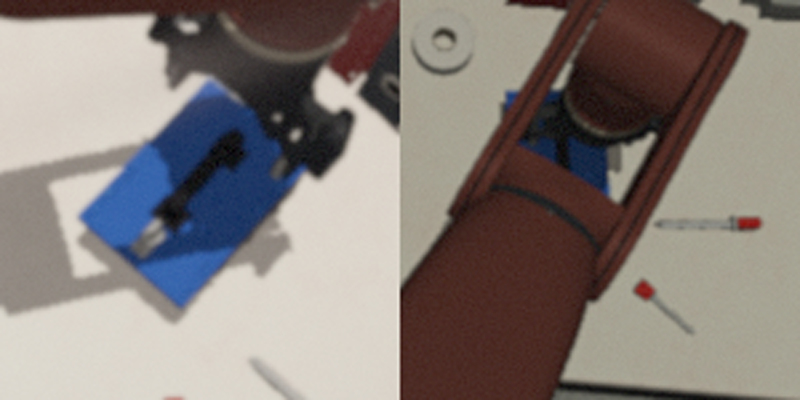

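The open fingers straddle the handle. I'll descend and grip.

Emit:
arm_command:
  steps:
    - [[0,0,0.02],[0,-0.02,0.7],0.3]
    - [[0,0,0.02],[0,-0.02,0.7],0.3]
    - [[0,0,0.02],[0,-0.02,0.6],0.3]
    - [[0,0,0],[0,-0.01,0.4],0.3]
    - [[0,0,0],[0,0,0],0.3]
    - [[0,0,0],[0,0,0],0.3]

```text
time_s: 8.5
tcp_pos: [0.4916, -0.1569, 0.076]
ee_rot: [[0.997, 0.075, -0.002], [0.075, -0.997, 0.001], [-0.002, -0.001, -1.0]]
wrist_force: [1.2, 0.6, 0.4]
opening: 0.0556
```

Emit:
arm_command:
  steps:
    - [[0,0,0],[0,0,0],-1]
    - [[0,0,0],[0,0,0],-1]
    - [[0,0,0],[0,0,0],-1]
    - [[0,0,0],[0,0,0],-1]
    - [[0,0,0],[0,0,0],-1]
    - [[0,0,0],[0,0,0],-1]
    - [[0,0,0],[0,0,0],-1]

```text
time_s: 9.08
tcp_pos: [0.4935, -0.1571, 0.0782]
ee_rot: [[0.997, 0.074, 0.003], [0.074, -0.997, -0.002], [0.002, 0.002, -1.0]]
wrist_force: [-0.3, -0.9, 5.9]
opening: 0.0126
```

Holding the bar (12.6 mm). I'll lift straight up.

Emit:
arm_command:
  steps:
    - [[0,0,0],[0,0,-0.1],-1]
    - [[0,0,0],[0,0,-0.2],-1]
    - [[0,0,0],[0,0,-0.3],-1]
    - [[0,0,0],[0,0,-0.4],-1]
    - [[0,0,0],[0,0,-0.4],-1]
    - [[0,0,0],[0,0,-0.4],-1]
    - [[0,0,0],[0,0,-0.3],-1]
    - [[0,0,0],[0,0,-0.2],-1]
    - [[0,0,0],[0,0,0],-1]
    - [[0,0,0],[0,0,0],-1]

```text
time_s: 9.92
tcp_pos: [0.4925, -0.1564, 0.1688]
ee_rot: [[0.997, 0.074, 0.001], [0.074, -0.997, -0.0], [0.001, 0.0, -1.0]]
wrist_force: [-0.1, 0.3, -2.8]
opening: 0.0131
```

Run:
```python
from h import *
a=optics.snapshot("side")[200:380,300:480];b=optics.snapshot("top")[150:330,310:490]
cv2.imwrite("pics/pair5.png",cv2.resize(np.hstack([a,b]),(800,400),interpolation=cv2.INTER_CUBIC)[:,:,::-1])
plan(.412,-.010,.168,-88,10)
```

```text
t 10.0167 pos [ 0.4917 -0.1561  0.1675] yawY -85.76587206825917 F [-0.1771  0.2184 -2.4082] open 0.01283817182029929 q [-26.3743   0.9343 107.3156   0.0016  71.8559  59.391 ]
[[np.float64(-0.001), np.float64(0.002), np.float64(0.045)], [np.float64(-0.172), np.float64(-0.379), np.float64(-0.001)]]
[[np.float64(-0.001), np.float64(0.002), np.float64(0.045)], [np.float64(-0.173), np.float64(-0.378), np.float64(-0.001)]]
[[np.float64(-0.001), np.float64(0.002), np.float64(0.045)], [np.float64(-0.175), np.float64(-0.378), np.float64(-0.001)]]
[[np.float64(-0.001), np.float64(0.002), np.float64(0.045)], [np.float64(-0.176), np.float64(-0.377), np.float64(-0.001)]]
[[np.float64(-0.001), np.float64(0.002), np.float64(0.045)], [np.float64(-0.178), np.float64(-0.376), np.float64(-0.001)]]
[[np.float64(-0.001), np.float64(0.002), np.float64(0.045)], [np.float64(-0.179), np.float64(-0.375), np.float64(-0.001)]]
[[np.float64(-0.001), np.float64(0.002), np.float64(0.045)], [np.float64(-0.181), np.float64(-0.375), np.float64(-0.001)]]
[[np.float64(-0.001), np.float64(0.002), np.float64(0.045)], [np.float64(-0.182), np.float64(-0.374), np.float64(-0.001)]]
[[np.float64(-0.001), np.float64(0.002), np.float64(0.045)], [np.float64(-0.183), np.float64(-0.373), np.float64(-0.001)]]
[[np.float64(-0.001), np.float64(0.002), np.float64(0.045)], [np.float64(-0.185), np.float64(-0.373), np.float64(-0.001)]]
```

View pics/pair5.png

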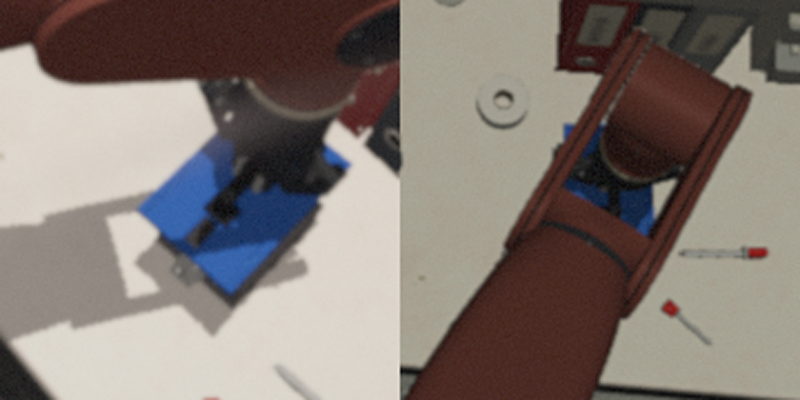

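The lid hangs level from the gripper, the staple shows below it at (182,268), and the wrist reads 2.4 N. I'll carry it to the clear patch.

Emit:
arm_command:
  steps:
    - [[0,0,0.04],[-0.1,-0.2,0],-1]
    - [[0,0,0.05],[-0.17,-0.38,0],-1]
    - [[0,0,0.05],[-0.18,-0.38,0],-1]
    - [[0,0,0.05],[-0.18,-0.38,0],-1]
    - [[0,0,0.05],[-0.18,-0.38,0],-1]
    - [[0,0,0.05],[-0.18,-0.38,0],-1]
    - [[0,0,0.05],[-0.18,-0.38,0],-1]
    - [[0,0,0.05],[-0.18,-0.38,0],-1]
    - [[0,0,0.04],[-0.18,-0.38,0],-1]
    - [[0,0,0.02],[-0.18,-0.38,0],-1]

```text
time_s: 10.85
tcp_pos: [0.4147, -0.0143, 0.1675]
ee_rot: [[0.999, 0.034, -0.002], [0.034, -0.999, 0.001], [-0.002, -0.001, -1.0]]
wrist_force: [0.7, 1.0, -1.6]
opening: 0.0129
```

Emit:
arm_command:
  steps:
    - [[0,0,0],[-0.09,-0.17,0],-1]
    - [[0,0,0],[0,0,0],-1]
    - [[0,0,0],[0,0,0],-1]
    - [[0,0,0],[0,0,0],-1]

```text
time_s: 11.18
tcp_pos: [0.4127, -0.0093, 0.1685]
ee_rot: [[0.999, 0.035, 0.0], [0.035, -0.999, -0.0], [0.0, 0.0, -1.0]]
wrist_force: [0.6, -0.4, -1.4]
opening: 0.0129
```

Run:
```python
from h import *
a=optics.snapshot("side")[130:380,200:450];b=optics.snapshot("top")[120:370,240:490]
cv2.imwrite("pics/pair6.png",cv2.resize(np.hstack([a,b]),(800,400),interpolation=cv2.INTER_CUBIC)[:,:,::-1])
plan(.412,-.010,.024,-88,4)
```

```text
t 11.2833 pos [ 0.4127 -0.0095  0.1685] yawY -88.05733446152333 F [-0.0439  0.0219 -1.4214] open 0.012856946990839018 q [-12.2819 -14.7235 121.3338  -0.012   73.3863  75.7788]
[[np.float64(0.001), np.float64(-0.0), np.float64(-0.003)], [np.float64(-0.005), np.float64(0.003), np.float64(0.903)]]
[[np.float64(0.001), np.float64(-0.0), np.float64(-0.003)], [np.float64(-0.005), np.float64(0.003), np.float64(0.903)]]
[[np.float64(0.001), np.float64(-0.0), np.float64(-0.003)], [np.float64(-0.005), np.float64(0.003), np.float64(0.903)]]
[[np.float64(0.001), np.float64(-0.0), np.float64(-0.003)], [np.float64(-0.005), np.float64(0.003), np.float64(0.903)]]
```

View pics/pair6.png

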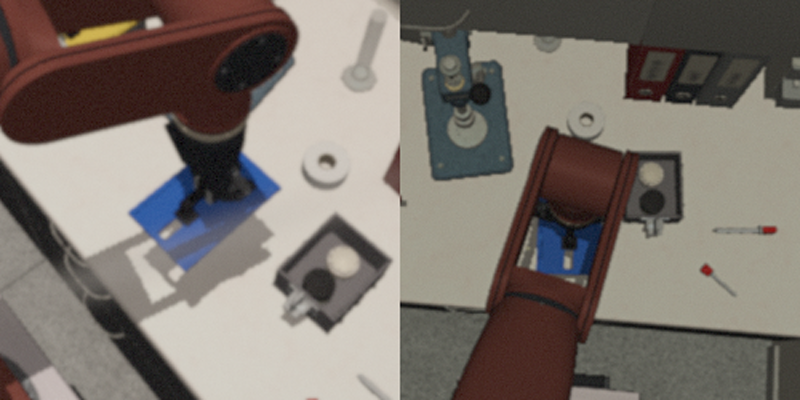

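The case is open with its jars visible. The lid hangs level over clear worktop, between the case and the press. I'll lower it, slowing near the surface.

Emit:
arm_command:
  steps:
    - [[0,0,0],[0,0,0.3],-1]
    - [[0,0,0],[0,0,0.6],-1]
    - [[0,0,0],[0,0,0.6],-1]
    - [[0,0,0],[0,0,0.6],-1]
    - [[0,0,0],[0,0,0.5],-1]
    - [[0,0,0],[0,0,0.3],-1]
    - [[0,0,0],[0,0,0.2],-1]
    - [[0,0,0],[0,0,0.1],-1]
    - [[0,0,0],[0,0,0.1],-1]
    - [[0,0,0],[0,0,0],-1]

```text
time_s: 12.12
tcp_pos: [0.4126, -0.0091, 0.0364]
ee_rot: [[0.999, 0.034, 0.0], [0.034, -0.999, -0.0], [0.0, 0.0, -1.0]]
wrist_force: [0.7, -0.3, -1.9]
opening: 0.0128
```

Emit:
arm_command:
  steps:
    - [[0,0,0],[0,0,0.05],-1]
    - [[0,0,0],[0,0,0.05],-1]
    - [[0,0,0],[0,0,0.05],-1]
    - [[0,0,0],[0,0,0.05],-1]
    - [[0,0,0],[0,0,0.03],-1]
    - [[0,0,0],[0,0,0],-1]
    - [[0,0,0],[0,0,0],-1]

```text
time_s: 12.7
tcp_pos: [0.4123, -0.0088, 0.0273]
ee_rot: [[0.999, 0.035, -0.0], [0.035, -0.999, 0.0], [-0.0, -0.0, -1.0]]
wrist_force: [-0.2, 0.3, -2.3]
opening: 0.0125
```

Emit:
arm_command:
  steps:
    - [[0,0,0],[0,0,0.04],-1]
    - [[0,0,0],[0,0,0.03],-1]
    - [[0,0,0],[0,0,0.03],-1]
    - [[0,0,0],[0,0,0],-1]
    - [[0,0,0],[0,0,0],-1]

```text
time_s: 13.12
tcp_pos: [0.4125, -0.0089, 0.0233]
ee_rot: [[0.999, 0.035, 0.0], [0.035, -0.999, 0.0], [0.0, 0.0, -1.0]]
wrist_force: [0.2, -0.1, -1.3]
opening: 0.0124
```

Emit:
arm_command:
  steps:
    - [[0,0,0],[0,0,0.02],-1]
    - [[0,0,0],[0,0,0.02],-1]
    - [[0,0,0],[0,0,0],-1]
    - [[0,0,0],[0,0,0],-1]

```text
time_s: 13.45
tcp_pos: [0.4125, -0.0089, 0.0231]
ee_rot: [[0.999, 0.035, -0.001], [0.035, -0.999, -0.0], [-0.001, -0.0, -1.0]]
wrist_force: [-8.9, 1.1, 18.6]
opening: 0.0127
```

Contact is made (18.6 N). I'll release, rise and back away.

Emit:
arm_command:
  steps:
    - [[0,0,0],[0,0,-0.02],-1]
    - [[0,0,0],[0,0,0],-0.4]
    - [[0,0,0],[0,0,0],-0.2]
    - [[0,0,0],[0,0,0],0.2]
    - [[0,0,0],[0,0,0],0.4]
    - [[0,0,0],[0,0,0],0.4]
    - [[0,0,0],[0,0,0],0.4]
    - [[0,0,0],[0,0,0],0.4]

```text
time_s: 14.12
tcp_pos: [0.4123, -0.0089, 0.0224]
ee_rot: [[0.999, 0.035, -0.0], [0.035, -0.999, 0.0], [-0.0, -0.0, -1.0]]
wrist_force: [0.1, -0.4, -0.3]
opening: 0.0595
```

Emit:
arm_command:
  steps:
    - [[0,0,0],[0,0,-0.2],0.4]
    - [[0,0,0],[0,0,-0.5],0.4]
    - [[0,0,0],[0,0,-0.8],0.4]
    - [[0,0,0],[0,0,-1],0.4]
    - [[0,0,0],[0,0,-1],0.4]
    - [[0,0,0],[0,0,-1],0.4]
    - [[0,0,0],[0,0,-0.5],0.4]
    - [[0,0,0],[0,0,0],0.4]

```text
time_s: 14.78
tcp_pos: [0.4156, -0.0095, 0.2293]
ee_rot: [[0.999, 0.035, 0.011], [0.035, -0.999, -0.002], [0.011, 0.003, -1.0]]
wrist_force: [0.1, -0.7, 0.2]
opening: 0.0599
```

Emit:
arm_command:
  steps:
    - [[0,0,0],[0,-0.8,0],0.4]
    - [[0,0,0],[0,-0.8,0],0.4]
    - [[0,0,0],[0,-0.8,0],0.4]
    - [[0,0,0],[0,-0.8,0],0.4]
    - [[0,0,0],[0,-0.8,0],0.4]
    - [[0,0,0],[0,-0.6,0],0.4]
    - [[0,0,0],[0,0,0],0.4]

```text
time_s: 15.37
tcp_pos: [0.4049, 0.1784, 0.222]
ee_rot: [[0.999, 0.038, -0.001], [0.038, -0.999, 0.001], [-0.001, -0.002, -1.0]]
wrist_force: [-0.4, -0.7, 0.9]
opening: 0.0599
```

Run:
```python
from h import *
a=optics.snapshot("side");b=optics.snapshot("top")
cv2.imwrite("pics/side7.png",a[:,:,::-1]);cv2.imwrite("pics/top7.png",b[:,:,::-1])
for n,im,box in(("side",a,(230,180,470,460)),("top",b,(260,180,480,310))):
    for k in("red","blue"):
        for st,ce,m in blobs(im,k,box): 
            if st[4]>15: print(n,k,st,ce,plane(n,ce,.012),cv2.approxPolyDP(cv2.convexHull(cv2.findContours(m,0,1)[0][0]),4,True).reshape(-1,2).tolist() if k=="blue" else "")
a=a[100:400,160:460];b=b[120:420,180:480]
cv2.imwrite("pics/pair7.png",cv2.resize(np.hstack([a,b]),(800,400),interpolation=cv2.INTER_CUBIC)[:,:,::-1])
s=telemetry.state();print(s["time_s"],s["tcp_pos"],s["wrist_force"])
```

```text
side red [392 380   6   8  38] [394.5526 383.5263] [ 0.3718 -0.2635  0.012 ] 
side red [457 393  11  11  60] [462.0667 397.8667] [ 0.4551 -0.3695  0.012 ] 
side blue [328 250  15  10  57] [335.1053 254.4386] [0.4698 0.033  0.012 ] [[342, 254], [328, 258], [336, 250]]
side blue [307 300  28  21 214] [319.6121 309.7804] [ 0.3564 -0.0467  0.012 ] [[333, 300], [317, 320], [307, 311]]
top red [467 262   8   4  23] [470.3913 263.1739] [ 0.4539 -0.3699  0.012 ] 
top red [429 286   6   6  21] [431.2381 288.4762] [ 0.3713 -0.2614  0.012 ] 
top blue [326 242  35  54 734] [341.8556 263.6526] [ 0.4201 -0.0025  0.012 ] [[357, 243], [359, 274], [344, 295], [328, 291], [328, 242]]
top blue [346 279  14  17 111] [352.991  288.5586] [ 0.3515 -0.0398  0.012 ] [[359, 280], [359, 295], [346, 295], [347, 283]]
15.4667 [0.4052 0.1754 0.2218] [-0.4774 -0.5849 -0.076 ]
```

View pics/pair7.png

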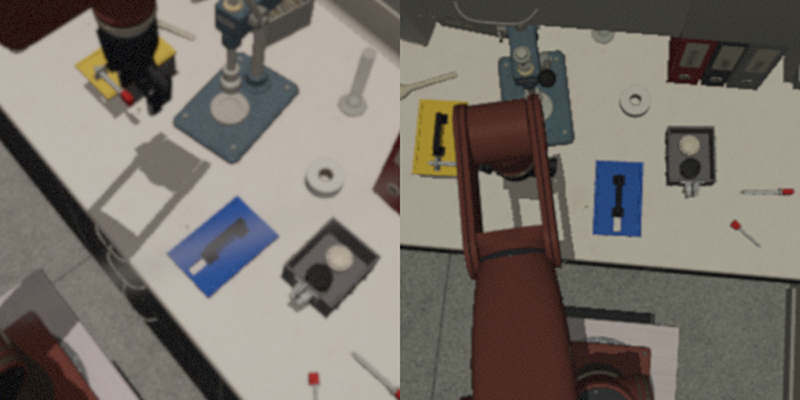

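The lid lies flat between the case and the press: (222,245) in the left half, (618,198) in the right. The pin lies at (768,191) in the right half. The yellow case is in place and the arm is well clear. One height check on the lid's corners, with a comparison of the yellow case to the start.

Run:
```python
from h import *
for a,b in zip([(341.5,248.5),(368.5,277),(317.5,322),(286,289)],[(326.3,240),(362.3,241.5),(360.8,297.8),(324.8,294.8)]): print(tri(a,b))
for n,bx in(("top",(185,190,245,260)),):
    for f in("0","7"):
        im=cv2.imread(f"pics/{n}{f}.png"); h,s,v=cv2.split(cv2.cvtColor(im,cv2.COLOR_BGR2HSV)); m=((h>20)&(h<35)&(s>140)&(v>80)); m=m[bx[1]:bx[3],bx[0]:222]; ys,xs=np.nonzero(m); print(f,xs.min()+bx[0],ys.min()+bx[1],ys.max()+bx[1])
```

```text
(array([ 0.4952,  0.046 , -0.0133]), np.float64(0.010770208788730742))
(array([ 0.4913, -0.0567,  0.0077]), np.float64(0.0011411046121935049))
(array([ 0.3306, -0.0648,  0.0161]), np.float64(0.007801827849754472))
(array([0.3282, 0.038 , 0.0145]), np.float64(0.0033901350783841766))
0 190 195 251
7 190 195 251
```

Three corners come out at 8–16 mm, consistent with the expected 11 mm. The fourth is a poor pick, with a 10.8 mm ray mismatch. The yellow case has not shifted by a pixel, so I'm handing in.

```bash
python3 -c "
from h import *
print(arm.finish_job()); print(telemetry.state()['time_s'])"
```

```text
the job is handed in; nothing more can be done
None
the job is handed in; nothing more can be done
```

The job is done and handed in at about 15.5 s of the 58 s allowed. I drew the red-headed pin out of the staple along −y and left it lying on the worktop. I then lifted the blue lid by its handle, about 90 mm straight up, and laid it flat and right way up between the case and the press.

**Last checks:**
- **Pin:** both cameras put the head at about (0.454, −0.370), lying on the worktop more than 0.2 m from the case's centre.
- **Lid position:** by the release pose, its origin is at about (0.43, −0.01), some 0.16 m from the case's centre.
- **Lid height:** three of its corners came out 8–16 mm up, where 11 mm is expected. The fourth read −13 mm, but its two camera rays missed each other by 10.8 mm, so I took it as a bad corner pick. The overall views show the lid flat.
- **Set-down:** the lid was lowered slowly and the wrist force when it touched was 18.6 N.
- **Yellow case:** the three edges I compared were at the same pixels as at the start.
- **Arm:** it ended clear at z = 0.22 m, with no contact force.

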